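# Dress a moulder spindle with its grooving set

### The job

Dress the spindle on the bench stand with the grooving set: slide the base collar down onto the flange, then the grooving cutter with its hub up, then the ball-bearing guide, and last the narrow top ring, which must sit on the bearing so that the nut will clamp only its inner race. Lower each part gently until it sits flat on the one below, never letting it drop down the spindle. Leave the nut off and leave everything else on the bench where it is; I will check the stack with the caliper first.

Things in the scene. Friction and masses are not known exactly. Their poses are not given: they have to be found in the camera images.
- spindle_stand: Fixed upright spindle in a round grey cast foot, 110 mm wide, 14 mm high, with a 68 mm hub 24 mm high. On the hub a steel flange, 46 mm wide, its flat top (seat of the stack) 30 mm above the bench. The spindle is 22 mm thick up to 73 mm above the bench, then a 5 mm high cone and a 16 mm thread, chamfered, up to 90 mm. Origin: on the spindle axis at bench level; z up along it.
- base_collar: Loose plain dark steel collar with a fine bright groove round it, 50 mm outside, 10 mm high, through bore 25 mm. Lies flat. Origin: centre of its underside, z along the bore (up). About 0.12 kg.
- cutter: Loose grooving cutter: dark disc 7 mm thick with four carbide-tipped teeth, 90 mm over the tips, and a bright round hub of 46 mm diameter that stands 11 mm above the disc (top 18 mm above the underside). Through bore 25 mm. Lies hub up; grip it by the hub from above. Origin: centre of its underside, z along the bore, up through the hub. About 0.3 kg.
- guide_bearing: Loose ball bearing: bright outer and inner races with a black seal between, 62 mm outside, 12 mm high, bore 25 mm (inner race 38 mm outside). Lies flat; the same either way up. Origin: centre of its underside, z along the bore (up). About 0.2 kg.
- top_ring: Loose plain narrow dark steel ring, the smallest of the rings: 36 mm outside, 8 mm high, bore 25 mm. Lies flat. Origin: centre of its underside, z along the bore (up). About 0.04 kg.
- lock_nut: Loose dark hexagon nut, 24 mm across flats, 13 mm high. Not part of this job: leave it. Origin: centre of its underside.
- caliper: Loose steel vernier caliper, 229 x 74 x 8 mm, lying at the right of the bench, pointing away from the robot. Leave it. Origin: centre of its underside; its length is along its y.
- spanner: Loose open-ended steel spanner, 190 x 44 x 9 mm, lying at the left of the bench. Leave it. Origin: centre of its underside; its length is along its y.
- glue_bottle: Loose white glue bottle with a red tip, 60 mm across, 200 mm high, standing at the back right. Leave it. Origin: centre of its underside.
- screw_tin: Loose round clear tin with a blue lid, 67 mm across, 34 mm high, at the back right. Leave it. Origin: centre of its underside.

How it is judged (in metres and radians):
On the way, in this order (a step that is already met when the one before it is completed fails the run):
1. the base collar is down on the stand's flange (horizontal distance between base_collar and spindle_stand below 0.0035 m and z of base_collar in the frame of spindle_stand between 0.0275 and 0.0325 m and angle between base_collar's own z axis and vertical below 0.08 rad), for 0.2 s.
2. the cutter is down on the base collar, hub up (horizontal distance between cutter and spindle_stand below 0.0035 m and z of cutter in the frame of spindle_stand between 0.0375 and 0.0425 m and angle between cutter's own z axis and vertical below 0.08 rad), for 0.2 s.
3. the guide bearing is down on the cutter's hub (horizontal distance between guide_bearing and spindle_stand below 0.0035 m and z of guide_bearing in the frame of spindle_stand between 0.0555 and 0.0605 m and angle between guide_bearing's own z axis and vertical below 0.08 rad), for 0.2 s.
4. the narrow top ring is down on the bearing (horizontal distance between top_ring and spindle_stand below 0.0035 m and z of top_ring in the frame of spindle_stand between 0.0675 and 0.0725 m and angle between top_ring's own z axis and vertical below 0.08 rad), for 0.2 s.
At the end, for the whole second after the job is handed in: On the spindle, from the flange up: base collar (underside 30 mm above the bench), cutter hub up (40 mm), guide bearing (58 mm), narrow top ring (70 mm), each within 2.5 mm in height, within 3.5 mm of the spindle axis, flat within 0.08 rad, and at rest (all of step 1 and all of step 2 and all of step 3 and all of step 4 and linear speed of each of base_collar, cutter, guide_bearing, top_ring below 0.02 m/s and angular speed of each of base_collar, cutter, guide_bearing, top_ring below 0.2 rad/s); the robot touches nothing.
It fails at once if a part drops down the spindle (faster than 0.5 m/s while on it) ((horizontal distance between base_collar and spindle_stand below 0.006 m and z of base_collar in the frame of spindle_stand below 0.085 m and linear speed of base_collar above 0.5 m/s) or (horizontal distance between cutter and spindle_stand below 0.006 m and z of cutter in the frame of spindle_stand below 0.085 m and linear speed of cutter above 0.5 m/s) or (horizontal distance between guide_bearing and spindle_stand below 0.006 m and z of guide_bearing in the frame of spindle_stand below 0.085 m and linear speed of guide_bearing above 0.5 m/s) or (horizontal distance between top_ring and spindle_stand below 0.006 m and z of top_ring in the frame of spindle_stand below 0.085 m and linear speed of top_ring above 0.5 m/s)).
It fails at once if something else on the bench is moved by more than 20 mm (distance of any of lock_nut, caliper, spanner, glue_bottle, screw_tin from where it was at the start of the episode above 0.02 m).
It also fails if it takes over 109 s, if anything falls off the work surface, if the arm or the gripper's body presses on something with over 40 N, if the wrist force passes 120 N, or if a joint passes its speed limit or range.

### The arm

A 6-joint arm with a two-finger parallel gripper is mounted at the origin on a cart in front of the work surface, level with it; the furniture and walls round the work are solid. World frame = base frame: x ahead of the robot, y to its left, z up, the work surface at z = 0. Lengths are in mm, angles in rad, forces in N, time in s.
With the tool pointing down it reaches from about 275 to 1000 mm from the base axis. Payload 8.4 kg.
Tool frame: the origin (TCP) lies at the very end of the fingers, on their centre line; the grasp point (between the pads) lies 19 mm behind it; z points along the fingers, y is the line along which they close (so a half turn about z gives the same grasp; the last joint's range is limited). The gripper opens to 85 mm and grips with 20 to 120 N. Pads are 22 mm wide; open, the fingers measure 114 mm over their backs; the gripper's body (76 mm by 85 mm) begins 54 mm behind the grasp point. The pads swing forward as they close: fully open they stand 13 mm farther back than shut.
Start: joints at [-1.236, 0.353, 1.633, -0, 1.155, -0.002], TCP at [206.541, -589.889, 231.281] pointing down, gripper open.
Joint ranges: [-2.63, 2.63], [-0.92, 2.1], [0.06, 2.66], [-1.3, 4.44], [0, 2.69], [-3.02, 3.02]. Speed limits (rad/s): [2.22, 2.22, 2.79, 3.14, 3.14, 3.14].

### API

Orientations are given as [roll, pitch, yaw] about the fixed x, y, z axes, in that order (R = Rz(yaw) Ry(pitch) Rx(roll)).
In Python, from rig import sensors, grab_frame, camera_params, order gives the robot as it stands. The module is installed in compiled form; this text tells all that it offers.
- The arm moves only by the tool move_arm, never from a script. Its argument "motion" is a list of rows, each a list of 7 numbers: the turn, a rotation vector about the tool's x, y, z in fractions of the full range, 1 being 2 pi rad, then the shift along the tool's x, y, z in fractions of the full range, 1 being 0.8 m, then the finger opening in m, from 0 to 0.0854. A call has 1 to 8 rows; each row is the pose to reach, as a shift and turn from the pose commanded when the call began, along the tool's axes at that moment; what a row does not reach only later rows make up. A row lasts 1/8 s, in which the tool goes at most 62.5 mm and 10.7 degrees, less where a joint would pass 70% of its speed; a pose out of reach is approached as far as the arm can. Shift and turn numbers lie between -1 and 1, and a call with a number outside is refused. A call with a gripper value outside its range is refused whole. The fingers move at their own pace and stop on an object; "grip_force" is the grip in N (left out, the last holds). Time passes only in rows, so rows that repeat a pose let the fingers close. It gives the time, the measured TCP pose, the force, the opening and the grip force at its end, in the units of the state.
- sensors.sense(): the state, without advancing time (a new reading comes with each control period).
- grab_frame(name): name is "scene" or "top" or "wrist"; returns (picture, depth): 384x512x3 uint8, red, green, blue; 384x512 float32, mm along the optical axis (not along the pixel's ray), 0 where there is no reading.
- camera_params(name): a dict with "camera_matrix" (3x3 intrinsics, pixels), "k1" (the pictures are not rectified: a ray, as slopes to the right and down, at radius r is drawn at 1 + k1 r^2 times it, then the intrinsics apply), "world_from_camera" (4x4, takes a point from camera to world coordinates). Camera axes: x right, y down, z forward; pixel columns grow to the right and rows downward; lengths in mm; the calibration is good to about 2 mm. A picture is of the moment at which its call begins: read the wrist's pose just before it. camera_params takes no time and is no camera call; for the wrist camera it gives the pose at the moment of the call.
- order.sign_off(): hands the job in; it is judged then, once.
The state is a dict: "clock": time; "qpos": joint angles; "qvel": joint speeds; "joint_efforts": joint torques, N m; "eef_pos": TCP position; "tcp_rot": TCP orientation; "contact_force": force on the tool from outside, world axes, zero at the start; "wrist_torque": the same for the moment, N m; "opening": opening from 0.0 (shut) to 1.0 (fully open); "grasp_force": force on a finger pad.
Only numpy, scipy, OpenCV 4.12 (cv2) and the standard library are available. Lean on these libraries where they do the work, as an engineer would, in place of code of your own. Each camera call takes 0.05 s, during which the arm holds its last target. There are 200 camera calls.

## Working session

There is one attempt and no reset: what is moved stays moved. The work goes in short steps, Python scripts to look and compute and a tool call to move; the robot and the scene stay as the last step left them, time stands still between calls to the robot, and variables do not carry over. Pictures are saved under pics/ and viewed, at most 14 in all, crops included, and the job is handed in when it is done.

Besides the shell and the picture viewer there is one more tool, called after "Call:" by a JSON object that holds its "op" and its "data". move_arm: Moves the arm, as the interface text tells. Its arguments: {"type":"object","properties":{"motion":{"type":"array","items":{"type":"array","items":{"type":"number"}}},"grip_force":{"type":"number"}},"required":["motion"]}

```bash
mkdir -p pics
cat > h.py <<'E'
import numpy as np, cv2
from rig import sensors, grab_frame, camera_params, order
def ray(name,uv,P=None):
    P=P or camera_params(name); K=np.array(P["camera_matrix"]);k=P["k1"];T=np.array(P["world_from_camera"])
    uv=np.atleast_2d(np.array(uv,float)); d=np.c_[(uv[:,0]-K[0,2])/K[0,0],(uv[:,1]-K[1,2])/K[1,1]]
    u=d.copy()
    for _ in range(20): u=d/(1+k*(u**2).sum(1,keepdims=True))
    return T[:3,3],np.c_[u,np.ones(len(u))]@T[:3,:3].T
def plane(name,uv,z,P=None):
    o,d=ray(name,uv,P); return o+d*((z-o[2])/d[:,2:])
def cloud(name,dep,P=None):
    P=P or camera_params(name); T=np.array(P["world_from_camera"])
    v,u=np.mgrid[:384,:512]; o,d=ray(name,np.c_[u.ravel(),v.ravel()],P)
    return (o+d*dep.reshape(-1,1)).reshape(384,512,3)
E
python3 - <<'E'
from h import *
s=sensors.sense(); print({k:np.round(v,3).tolist() for k,v in s.items()})
for n in("top","scene"):
    im,d=grab_frame(n); cv2.imwrite(f"pics/{n}.png",im[:,:,::-1]); np.save(n,d)
    P=camera_params(n); print(n,np.round(P["world_from_camera"],3).tolist(),np.array(P["camera_matrix"])[0,0])
print(camera_params("wrist"))
E
```

```text
{'clock': 0.0, 'qpos': [-1.236, 0.354, 1.634, 0.0, 1.155, -0.002], 'qvel': [0.001, 0.0, -0.002, 0.0, -0.0, -0.001], 'joint_efforts': [-0.003, -60.525, -34.207, -0.0, 0.009, -0.0], 'eef_pos': [206.39, -589.449, 230.569], 'tcp_rot': [-3.14, -0.0, 0.337], 'contact_force': [-0.275, -0.053, 0.463], 'wrist_torque': [0.039, -0.004, 0.042], 'grasp_force': 0.0, 'opening': 0.996}
top [[-0.027, -0.997, 0.072, 481.068], [-1.0, 0.025, -0.017, 17.038], [0.015, -0.072, -0.997, 1148.742], [0.0, 0.0, 0.0, 1.0]] 433.4341195084964
scene [[-0.576, -0.622, 0.53, -190.416], [-0.817, 0.446, -0.365, 508.571], [-0.009, -0.643, -0.765, 1140.768], [0.0, 0.0, 0.0, 1.0]] 472.3267226730564
{'camera_matrix': array([[333.46031629,   0.        , 253.43537497],
       [  0.        , 333.46031629, 190.06338964],
       [  0.        ,   0.        ,   1.        ]]), 'k1': -0.07246982401316354, 'world_from_camera': array([[ 3.30312499e-01, -8.92614887e-01, -3.06809904e-01,
         2.84697004e+02],
       [-9.43871223e-01, -3.12676526e-01, -1.06491807e-01,
        -5.61512107e+02],
       [-8.76082091e-04,  3.24764614e-01, -9.45794469e-01,
         3.72521910e+02],
       [ 0.00000000e+00,  0.00000000e+00,  0.00000000e+00,
         1.00000000e+00]])}
```

View pics/top.png

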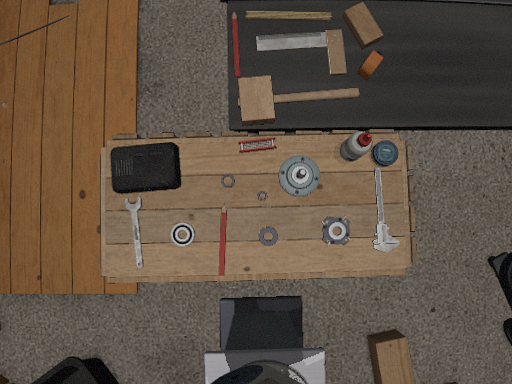

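View pics/scene.png

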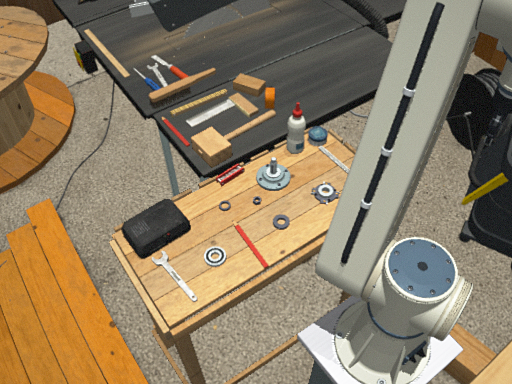

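The top view shows the bearing at (182,234), top ring at (228,181), nut at (262,196), collar at (268,236), cutter at (336,231) and spindle tip at about (302,174). The caliper, bottle and tin are on the right. The scene view agrees with this.

Run:
```python
from h import *
d=np.load("top.npy"); C=cloud("top",d)
for n,uv,z in[("bearing",(182,234),12),("ring",(228,181),8),("nut",(262,196),13),("collar",(268,236),10),("cutter",(336.5,231),18),("tip",(301,174),90),("flange",(300,175),30)]:
    p=plane("top",uv,z)[0]; print(n,np.round(p,1))
for n,(u,v),zr,r in[("bearing",(182,234),(7,16),16),("ring",(228,181),(4,12),12),("collar",(268,236),(6,14),14),("cutter",(336,231),(13,23),16),("spindle",(300,175),(40,95),20),("flange",(300,175),(26,34),20),("foot",(300,175),(9,18),30),]:
    c=C[v-r:v+r+1,u-r:u+r+1].reshape(-1,3); m=(c[:,2]>zr[0])&(c[:,2]<zr[1]); c=c[m]
    if len(c): print(n,len(c),np.round(c.mean(0),1),np.round((c.min(0)+c.max(0))/2,1),np.round(np.ptp(c,0),1))
```

```text
bearing [463.2 206.   12. ]
ring [599.8  82.6   8. ]
nut [557.4  -6.1  13. ]
collar [452.2 -19.1  10. ]
cutter [ 460.2 -198.7   18. ]
tip [ 604.1 -102.1   90. ]
flange [ 608.5 -106.2   30. ]
bearing 350 [463.8 206.1  11.6] [468.4 201.4  11.4] [68.2 68.8  8.7]
ring 85 [601.8  83.2   7.5] [601.3  82.3   7.8] [62.4 63.9  7.4]
collar 194 [452.5 -19.    9.8] [452.2 -19.1   9.9] [47.2 47.3  7.7]
cutter 177 [ 462.6 -199.3   17.8] [ 461.3 -199.1   17.9] [45.4 45.   9.7]
spindle 75 [ 606.7 -103.6   78.2] [ 608.5 -105.9   68.1] [20.4 22.1 53. ]
flange 189 [ 607.8 -104.4   29.2] [ 610.2 -106.6   29.7] [60.8 63.   7.4]
foot 746 [ 609.  -104.5   13.2] [623.5 -94.9  13.5] [137.6 128.1   9. ]
```

The manual's scale: shifts go in shares of 0.8 m and turns go in shares of 2 pi rad. Converting my numbers, 0.37 m / 0.8 = 0.4625, 0.323 m / 0.8 = 0.4038, 0.337 rad / 6.2832 = 0.0536.

Call:
{"op": "move_arm", "data": {"motion": [[0,0,0.0271,0.0575,-0.045,0.0175,0.0854],[0,0,0.0536,0.115,-0.0888,0.035,0.0854],[0,0,0.0536,0.1738,-0.1338,0.0525,0.0854],[0,0,0.0536,0.2313,-0.1775,0.07,0.0854],[0,0,0.0536,0.2888,-0.2225,0.0875,0.0854],[0,0,0.0536,0.3463,-0.2675,0.1063,0.0854],[0,0,0.0536,0.4038,-0.3113,0.125,0.0854],[0,0,0.0536,0.4625,-0.3563,0.1413,0.0854]]}}

```text
clock: 1.1
eef_pos: [462.2, -196.9, 117.7]
tcp_rot: [-3.142, 0.0, -0.0]
contact_force: [1.3, -1.3, -0.2]
opening: 1.0
grasp_force: 0.0
```

```bash
cat >> h.py <<'E'
def look(tag,zr,guess,rad,view=False):
    s=sensors.sense(); P=camera_params("wrist"); im,d=grab_frame("wrist"); cv2.imwrite(f"pics/{tag}.png",im[:,:,::-1])
    np.savez(tag,im=im,d=d,T=P["world_from_camera"])
    C=cloud("wrist",d,P); m=(d>0)&(C[...,2]>zr[0])&(C[...,2]<zr[1])&(np.hypot(C[...,0]-guess[0],C[...,1]-guess[1])<rad)
    q=C[m]; h=cv2.convexHull(q[:,:2].astype(np.float32)); (cx,cy),r=cv2.minEnclosingCircle(h)
    e=cv2.fitEllipse(h)
    print(tag,"tcp",np.round(s["eef_pos"],1),np.round(s["tcp_rot"],3),"n",len(q),"z",np.round(np.median(q[:,2]),1),"mean",np.round(q.mean(0)[:2],1),"mec",round(cx,1),round(cy,1),round(r,1),"ell",np.round(e[0],1),np.round(e[1],1),"t",round(s["clock"],2))
    return im,d,C
E
python3 - <<'E'
from h import *
look("cut1",(14,24),(461,-199),35)
E
```

```text
cut1 tcp [ 462.2 -196.9  117.7] [-3.142  0.    -0.   ] n 1926 z 17.3 mean [ 463.6 -197.7] mec 462.8 -197.6 23.2 ell [ 462.8 -197.8] [45.5 45.9] t 1.1
```

View pics/cut1.png

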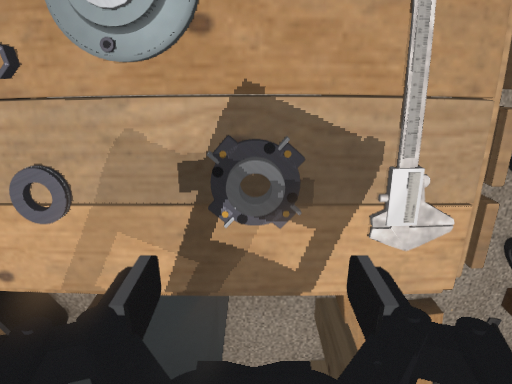

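The picture shows the cutter hub at (255,185), hub up. It measures (462.8, -197.7) in the world. Next is the spindle, from the same relative height.

To row units: 0.146 m / 0.8 = 0.1825, 0.11 m / 0.8 = 0.1375.

Call:
{"op": "move_arm", "data": {"motion": [[0,0,0,0,0,-0.0625,0.0854],[0,0,0,0.045,-0.0288,-0.0925,0.0854],[0,0,0,0.0913,-0.0575,-0.0925,0.0854],[0,0,0,0.1375,-0.0875,-0.0925,0.0854],[0,0,0,0.1825,-0.115,-0.0925,0.0854],[0,0,0,0.1825,-0.115,-0.0925,0.0854]]}}

```text
clock: 1.9
eef_pos: [609.4, -105.2, 191.8]
tcp_rot: [-3.141, -0.0, 0.002]
contact_force: [0.1, -1.4, -0.5]
opening: 1.0
grasp_force: 0.0
```

Run:
```python
from h import *
im,d,C=look("sp1",(84,96),(607,-104),20)
def fit(zr,r0):
    m=(d>0)&(C[...,2]>zr[0])&(C[...,2]<zr[1])&(np.hypot(C[...,0]-608,C[...,1]+104)<r0)
    h=cv2.convexHull(C[m][:,:2].astype(np.float32)); print(zr,np.round(np.median(C[m],0),1),cv2.minEnclosingCircle(h),cv2.fitEllipse(h)[:2])
fit((86,93),20);fit((27,33),30);fit((10,18),62);fit((20,27),40)
```

```text
sp1 tcp [ 609.4 -105.2  191.8] [-3.141e+00 -0.000e+00  2.000e-03] n 358 z 88.8 mean [ 612.1 -104.4] mec 611.3 -104.4 8.4 ell [ 611.3 -104.4] [16.3 16.6] t 1.9
(86, 93) [ 611.9 -104.4   88.9] ((611.3268432617188, -104.39118194580078), 8.393074989318848) ((611.351318359375, -104.37474822998047), (16.375164031982422, 16.564727783203125))
(27, 33) [ 619.2 -104.3   29.4] ((611.5396728515625, -104.3927001953125), 22.84396743774414) ((611.5543823242188, -104.39122009277344), (45.08151626586914, 45.34505844116211))
(10, 18) [ 622.1 -104.4   12.9] ((611.6066284179688, -104.39854431152344), 54.99067306518555) ((611.6074829101562, -104.46369171142578), (108.81776428222656, 109.3390121459961))
(20, 27) [ 620.3 -104.3   23.4] ((611.6766357421875, -104.38336181640625), 33.6801872253418) ((611.6593017578125, -104.38890838623047), (66.25041198730469, 66.8936767578125))
```

View pics/sp1.png

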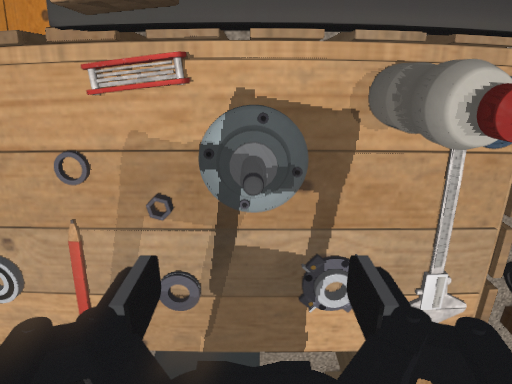

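The picture shows the spindle at about (253,160) and the collar at (181,291). The spindle axis measures (611.5, -104.4), the same at four heights. Next I look at the collar.

To row units: -0.157 m / 0.8 = -0.1963, -0.086 m / 0.8 = -0.1075.

Call:
{"op": "move_arm", "data": {"motion": [[0,0,0,-0.0625,-0.035,0,0.0854],[0,0,0,-0.125,-0.07,0.0125,0.0854],[0,0,0,-0.1625,-0.0938,0.0563,0.0854],[0,0,0,-0.1963,-0.1075,0.1025,0.0854],[0,0,0,-0.1963,-0.1075,0.1025,0.0854]]}}

```text
clock: 2.58
eef_pos: [445.3, -20.6, 108.0]
tcp_rot: [-3.141, 0.007, -0.0]
contact_force: [0.2, 0.2, -0.0]
opening: 0.998
grasp_force: 0.0
```

Run:
```python
from h import *
look("col1",(6,14),(452.5,-19),32)
print(sensors.sense()["contact_force"])
```

```text
col1 tcp [445.3 -20.6 108. ] [-3.141  0.007 -0.   ] n 2504 z 9.3 mean [454.5 -17.4] mec 453.4 -17.3 25.1 ell [453.5 -17.3] [49.6 49.8] t 2.58
[ 1.14027107 -0.93289727  0.02262465]
```

Call:
{"op": "move_arm", "data": {"motion": [[0,0,0,0,0,0,0.0854],[0,0,0,0,0,0,0.0854]]}}

```text
clock: 2.88
eef_pos: [451.9, -21.1, 111.1]
tcp_rot: [3.141, -0.002, -0.001]
contact_force: [0.2, -0.0, -0.5]
opening: 0.998
grasp_force: 0.0
```

Run:
```python
from h import *
for i in range(2): look("col%d"%(i+2),(6,14),(452.5,-19),32)
```

```text
col2 tcp [451.9 -21.1 111.1] [ 3.141e+00 -2.000e-03 -1.000e-03] n 2399 z 9.3 mean [454.4 -17.4] mec 453.4 -17.5 25.1 ell [453.5 -17.5] [49.7 49.7] t 2.88
col3 tcp [451.7 -21.  111. ] [ 3.141e+00 -2.000e-03 -1.000e-03] n 2396 z 9.3 mean [454.4 -17.5] mec 453.5 -17.3 25.1 ell [453.5 -17.5] [49.5 49.9] t 2.92
```

To row units: 0.107 m / 0.8 = 0.1338, 0.1 m / 0.8 = 0.125.

Call:
{"op": "move_arm", "data": {"motion": [[0,0,0,0.0021,-0.0045,0.05,0.0854],[0,0,0,0.0021,-0.0045,0.1,0.0854],[0,0,0,0.0021,-0.0045,0.125,0.0854],[0,0,0,0.0021,-0.0045,0.1338,0.0854],[0,0,0,0.0021,-0.0045,0.1338,0.06],[0,0,0,0.0021,-0.0045,0.1338,0.04],[0,0,0,0.0021,-0.0045,0.1338,0.03],[0,0,0,0.0021,-0.0045,0.1338,0.03]], "grip_force": 50}}

```text
clock: 3.98
eef_pos: [453.2, -17.1, 4.7]
tcp_rot: [3.142, -0.002, -0.0]
contact_force: [-1.3, 0.2, 10.4]
opening: 0.543
grasp_force: 49.4
```

Call:
{"op": "move_arm", "data": {"motion": [[0,0,0,0,0,0,0.03],[0,0,0,0,0,0,0.03],[0,0,0,0,0,0,0.03],[0,0,0,0,0,0,0.03]]}}

```text
clock: 4.47
eef_pos: [453.1, -17.1, 4.7]
tcp_rot: [3.141, -0.002, -0.0]
contact_force: [-2.2, 0.7, 10.7]
opening: 0.542
grasp_force: 49.4
```

To row units: 0.1583 m / 0.8 = 0.1979, -0.13 m / 0.8 = -0.1625.

Call:
{"op": "move_arm", "data": {"motion": [[0,0,0,0,0,-0.025,0.03],[0,0,0,0,0,-0.075,0.03],[0,0,0,0,0,-0.1375,0.03],[0,0,0,0.05,0.0275,-0.1625,0.03],[0,0,0,0.1,0.055,-0.1625,0.03],[0,0,0,0.15,0.0825,-0.1625,0.03],[0,0,0,0.1979,0.1091,-0.1625,0.03],[0,0,0,0.1979,0.1091,-0.1625,0.03]]}}

```text
clock: 5.48
eef_pos: [613.2, -105.8, 134.2]
tcp_rot: [3.141, -0.003, -0.001]
contact_force: [-0.3, -0.4, -1.8]
opening: 0.533
grasp_force: 51.5
```

Call:
{"op": "move_arm", "data": {"motion": [[0,0,0,0,0,0,0.03],[0,0,0,0,0,0,0.03]]}}

```text
clock: 5.72
eef_pos: [609.5, -103.8, 133.5]
tcp_rot: [-3.141, 0.001, 0.0]
contact_force: [-0.3, 0.1, -0.6]
opening: 0.539
grasp_force: 51.5
```

Run:
```python
from h import *
look("hold1",(134,146),(611,-104),27)
```

```text
hold1 tcp [ 609.5 -103.8  133.5] [-3.141e+00  1.000e-03  0.000e+00] n 6282 z 137.8 mean [ 611.8 -103.5] mec 610.9 -104.0 26.9 ell [ 610.  -103.8] [49.8 53.7] t 5.72
```

View pics/hold1.png

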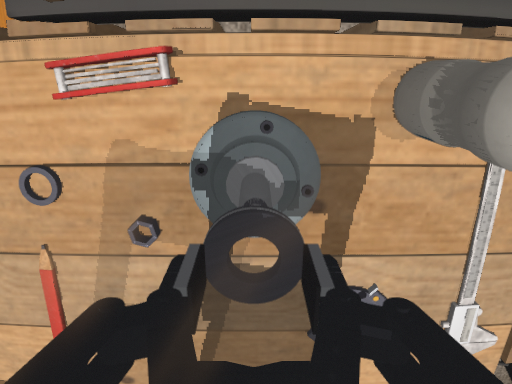

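The collar is held level, with its bore at about (255,255) in the picture. I'll measure the bore centre relative to the spindle.

```bash
cat >> h.py <<'E'
def bore(tag,dz,S=(611.5,-104.4),H=None):
    "bore centre of the held part; dz: range of top-face height relative to TCP"
    s=sensors.sense(); P=camera_params("wrist"); im,d=grab_frame("wrist"); cv2.imwrite(f"pics/{tag}.png",im[:,:,::-1])
    C=cloud("wrist",d,P); t=np.array(s["eef_pos"])
    near=np.hypot(C[...,0]-t[0],C[...,1]-t[1])<35
    m=((d>0)&near&(C[...,2]>t[2]+dz[0])&(C[...,2]<t[2]+dz[1])).astype(np.uint8)
    cs,hi=cv2.findContours(m,cv2.RETR_CCOMP,cv2.CHAIN_APPROX_NONE)
    c=max([c for c,h in zip(cs,hi[0]) if h[3]>=0],key=cv2.contourArea)
    zt=np.median(C[...,2][m>0]); p=plane("wrist",c[:,0],zt,P)[:,:2].astype(np.float32)
    e=cv2.fitEllipse(p); f=cv2.minEnclosingCircle(p)
    print(tag,"tcp",np.round(t,1),"top z",round(zt,1),"bore",np.round(e[0],1),np.round(e[1],1),"mec",np.round(f[0],1),round(f[1],1),"to spindle (tool x,y mm)",np.round([S[0]-e[0][0],-(S[1]-e[0][1])],1),"F",np.round(s["contact_force"],1),"t",round(s["clock"],2))
E
python3 - <<'E'
from h import *
bore("b1",(2.5,6.5))
E
```

```text
b1 tcp [ 609.7 -103.8  133.5] top z 137.8 bore [ 611.2 -103.4] [25.  25.1] mec [ 610.9 -103.4] 13.0 to spindle (tool x,y mm) [0.3 1. ] F [-0.1  0.  -1.1] t 5.78
```

To row units: 0.08 m / 0.8 = 0.1, 0.07 m / 0.8 = 0.0875.

Call:
{"op": "move_arm", "data": {"motion": [[0,0,0,0.0004,0.0013,0.0125,0.03],[0,0,0,0.0004,0.0013,0.0275,0.03],[0,0,0,0.0004,0.0013,0.0425,0.03],[0,0,0,0.0004,0.0013,0.0575,0.03],[0,0,0,0.0004,0.0013,0.0725,0.03],[0,0,0,0.0004,0.0013,0.0875,0.03],[0,0,0,0.0004,0.0013,0.1,0.03],[0,0,0,0.0004,0.0013,0.1,0.03]]}}

```text
clock: 6.82
eef_pos: [610.3, -105.3, 52.3]
tcp_rot: [-3.141, 0.001, -0.0]
contact_force: [-0.4, 0.6, -0.3]
opening: 0.539
grasp_force: 51.5
```

Run:
```python
from h import *
bore("b2",(2.5,6.5))
```

```text
b2 tcp [ 610.3 -105.3   52.3] top z 56.6 bore [619.9 -95.8] [1.  1.6] mec [619.9 -95.8] 0.8 to spindle (tool x,y mm) [-8.4  8.6] F [-0.4  0.6 -0.3] t 6.83
```

To row units: 0.0165 m / 0.8 = 0.0206, 0.015 m / 0.8 = 0.0188.

Call:
{"op": "move_arm", "data": {"motion": [[0,0,0,0,0,0.0075,0.03],[0,0,0,0,0,0.0138,0.03],[0,0,0,0,0,0.0188,0.03],[0,0,0,0,0,0.0206,0.03],[0,0,0,0,0,0.0206,0.03]]}}

```text
clock: 7.5
eef_pos: [610.8, -105.3, 36.7]
tcp_rot: [-3.142, 0.0, -0.0]
contact_force: [0.1, -1.1, -0.8]
opening: 0.538
grasp_force: 51.5
```

To row units: 0.0014 m / 0.8 = 0.0018, 0.0007 m / 0.8 = 0.0009.

Call:
{"op": "move_arm", "data": {"motion": [[0,0,0,0,0,0.0009,0.03],[0,0,0,0,0,0.0018,0.03],[0,0,0,0,0,0.0018,0.03]]}}

```text
clock: 7.88
eef_pos: [610.9, -105.4, 35.4]
tcp_rot: [-3.142, -0.0, -0.0]
contact_force: [0.3, 0.3, -0.0]
opening: 0.537
grasp_force: 51.5
```

To row units: 0.0008 m / 0.8 = 0.001, 0.0005 m / 0.8 = 0.0006.

Call:
{"op": "move_arm", "data": {"motion": [[0,0,0,0,0,0.0006,0.03],[0,0,0,0,0,0.001,0.03],[0,0,0,0,0,0.001,0.03]]}}

```text
clock: 8.25
eef_pos: [610.9, -105.4, 34.9]
tcp_rot: [3.142, -0.0, -0.0]
contact_force: [-2.2, 1.3, 3.9]
opening: 0.539
grasp_force: 52.3
```

To row units: -0.13 m / 0.8 = -0.1625, -0.08 m / 0.8 = -0.1.

Call:
{"op": "move_arm", "data": {"motion": [[0,0,0,0,0,0,0.06],[0,0,0,0,0,0,0.0854],[0,0,0,0,0,0,0.0854],[0,0,0,0,0,0,0.0854],[0,0,0,0,0,-0.0375,0.0854],[0,0,0,0,0,-0.1,0.0854],[0,0,0,0,0,-0.1625,0.0854],[0,0,0,0,0,-0.1625,0.0854]]}}

```text
clock: 9.25
eef_pos: [613.6, -105.8, 169.0]
tcp_rot: [3.14, -0.008, -0.0]
contact_force: [0.2, -0.3, 0.3]
opening: 1.001
grasp_force: 0.0
```

Run:
```python
from h import *
look("c_on",(36,43),(611.5,-104.4),32)
```

```text
c_on tcp [ 613.6 -105.8  169. ] [ 3.14  -0.008 -0.   ] n 1597 z 39.3 mean [ 616.8 -105.3] mec 611.4 -105.0 25.1 ell [ 611.4 -105.1] [49.5 49.7] t 9.25
```

To row units: -0.1484 m / 0.8 = -0.1855, 0.0926 m / 0.8 = 0.1158.

Call:
{"op": "move_arm", "data": {"motion": [[0,0,0,-0.05,0.0313,0,0.0854],[0,0,0,-0.1,0.0625,0,0.0854],[0,0,0,-0.15,0.0938,0.025,0.0854],[0,0,0,-0.1855,0.1158,0.075,0.0854],[0,0,0,-0.1855,0.1158,0.125,0.0854],[0,0,0,-0.1855,0.1158,0.1438,0.0854],[0,0,0,-0.1855,0.1158,0.1438,0.0854],[0,0,0,-0.1855,0.1158,0.1438,0.0854]]}}

```text
clock: 10.3
eef_pos: [463.4, -198.0, 50.4]
tcp_rot: [3.141, -0.001, 0.0]
contact_force: [-0.0, 0.3, 0.4]
opening: 1.001
grasp_force: 0.0
```

Run:
```python
from h import *
look("cut2",(14,24),(461,-199),35)
```

```text
cut2 tcp [ 463.4 -198.    50.4] [ 3.141e+00 -1.000e-03  0.000e+00] n 3285 z 17.2 mean [ 464.4 -197.8] mec 463.0 -198.0 23.2 ell [ 463.1 -197.8] [45.7 45.8] t 10.3
```

To row units: 0.0395 m / 0.8 = 0.0494, 0.034 m / 0.8 = 0.0425.

Call:
{"op": "move_arm", "data": {"motion": [[0,0,0,0,0,0.025,0.0854],[0,0,0,0,0,0.0425,0.0854],[0,0,0,0,0,0.0494,0.0854],[0,0,0,0,0,0.0494,0.06],[0,0,0,0,0,0.0494,0.04],[0,0,0,0,0,0.0494,0.025],[0,0,0,0,0,0.0494,0.025],[0,0,0,0,0,0.0494,0.025]], "grip_force": 80}}

```text
clock: 11.35
eef_pos: [462.8, -198.2, 11.5]
tcp_rot: [3.141, -0.001, 0.0]
contact_force: [-3.9, 0.3, 15.5]
opening: 0.486
grasp_force: 78.8
```

Call:
{"op": "move_arm", "data": {"motion": [[0,0,0,0,0,0,0.025],[0,0,0,0,0,0,0.025],[0,0,0,0,0,0,0.025]]}}

```text
clock: 11.72
eef_pos: [462.8, -198.2, 11.5]
tcp_rot: [3.141, -0.001, 0.0]
contact_force: [-4.6, 1.8, 14.4]
opening: 0.486
grasp_force: 78.8
```

To row units: 0.1485 m / 0.8 = 0.1856, -0.135 m / 0.8 = -0.1688.

Call:
{"op": "move_arm", "data": {"motion": [[0,0,0,0,0,-0.025,0.025],[0,0,0,0,0,-0.075,0.025],[0,0,0,0,0,-0.1375,0.025],[0,0,0,0.05,-0.0313,-0.1688,0.025],[0,0,0,0.1,-0.0625,-0.1688,0.025],[0,0,0,0.15,-0.0938,-0.1688,0.025],[0,0,0,0.1856,-0.1169,-0.1688,0.025],[0,0,0,0.1856,-0.1169,-0.1688,0.025]]}}

```text
clock: 12.72
eef_pos: [612.5, -103.0, 144.9]
tcp_rot: [-3.141, -0.001, 0.002]
contact_force: [0.7, -0.6, -3.6]
opening: 0.482
grasp_force: 82.0
```

Call:
{"op": "move_arm", "data": {"motion": [[0,0,0,0,0,0,0.025],[0,0,0,0,0,0,0.025],[0,0,0,0,0,0,0.025]]}}

```text
clock: 13.1
eef_pos: [610.4, -105.0, 145.2]
tcp_rot: [3.142, 0.0, -0.001]
contact_force: [0.1, -0.5, -3.6]
opening: 0.479
grasp_force: 82.0
```

Run:
```python
from h import *
bore("b3",(3,8))
```

```text
b3 tcp [ 610.4 -105.   145.2] top z 150.7 bore [ 611.7 -104.6] [24.3 25. ] mec [ 611.3 -104.6] 12.8 to spindle (tool x,y mm) [-0.2 -0.2] F [ 0.1 -0.5 -3.6] t 13.1
```

View pics/b3.png

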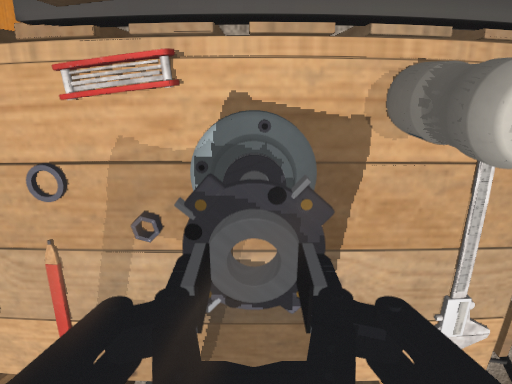

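The cutter is held level by its hub, with its bore at about (254,253), 0.3 mm from the spindle axis. I'll lower it now.

To row units: 0.082 m / 0.8 = 0.1025, 0.07 m / 0.8 = 0.0875.

Call:
{"op": "move_arm", "data": {"motion": [[0,0,0,0,0,0.0125,0.025],[0,0,0,0,0,0.0275,0.025],[0,0,0,0,0,0.0425,0.025],[0,0,0,0,0,0.0575,0.025],[0,0,0,0,0,0.0725,0.025],[0,0,0,0,0,0.0875,0.025],[0,0,0,0,0,0.1025,0.025],[0,0,0,0,0,0.1025,0.025]]}}

```text
clock: 14.15
eef_pos: [610.3, -104.3, 61.9]
tcp_rot: [-3.141, 0.002, -0.0]
contact_force: [-0.5, 0.4, -3.7]
opening: 0.481
grasp_force: 81.9
```

To row units: 0.0105 m / 0.8 = 0.0131, 0.0085 m / 0.8 = 0.0106.

Call:
{"op": "move_arm", "data": {"motion": [[0,0,0,0,0,0.0063,0.025],[0,0,0,0,0,0.0106,0.025],[0,0,0,0,0,0.0131,0.025],[0,0,0,0,0,0.0131,0.025],[0,0,0,0,0,0.0131,0.025]]}}

```text
clock: 14.78
eef_pos: [611.1, -104.5, 52.8]
tcp_rot: [3.142, -0.0, -0.0]
contact_force: [-0.7, 0.6, -3.3]
opening: 0.481
grasp_force: 82.0
```

To row units: 0.0013 m / 0.8 = 0.0016, 0.001 m / 0.8 = 0.0013.

Call:
{"op": "move_arm", "data": {"motion": [[0,0,0,0,0,0.0006,0.025],[0,0,0,0,0,0.0013,0.025],[0,0,0,0,0,0.0016,0.025],[0,0,0,0,0,0.0016,0.025]]}}

```text
clock: 15.28
eef_pos: [611.1, -104.5, 51.7]
tcp_rot: [3.142, -0.0, -0.0]
contact_force: [-2.1, -0.0, 3.6]
opening: 0.474
grasp_force: 82.8
```

To row units: -0.12 m / 0.8 = -0.15, -0.11 m / 0.8 = -0.1375.

Call:
{"op": "move_arm", "data": {"motion": [[0,0,0,0,0,0,0.06],[0,0,0,0,0,0,0.0854],[0,0,0,0,0,0,0.0854],[0,0,0,0,0,0,0.0854],[0,0,0,0,0,-0.0375,0.0854],[0,0,0,0,0,-0.0875,0.0854],[0,0,0,0,0,-0.1375,0.0854],[0,0,0,0,0,-0.15,0.0854]]}}

```text
clock: 16.27
eef_pos: [612.5, -104.7, 174.1]
tcp_rot: [3.141, -0.004, -0.0]
contact_force: [0.3, -0.9, -0.6]
opening: 1.002
grasp_force: 0.0
```

Run:
```python
from h import *
look("k_on",(54,61),(611.5,-104.4),32)
```

```text
k_on tcp [ 612.5 -104.7  174.1] [ 3.141 -0.004 -0.   ] n 1542 z 57.3 mean [ 614.4 -104.1] mec 611.0 -104.0 23.2 ell [ 611.  -104.1] [45.6 45.8] t 16.27
```

To row units: -0.312 m / 0.8 = -0.39, -0.28 m / 0.8 = -0.35.

Call:
{"op": "move_arm", "data": {"motion": [[0,0,0,-0.0275,-0.0575,0,0.0854],[0,0,0,-0.055,-0.1163,0,0.0854],[0,0,0,-0.0825,-0.175,0,0.0854],[0,0,0,-0.11,-0.2338,0.0188,0.0854],[0,0,0,-0.1375,-0.2925,0.05,0.0854],[0,0,0,-0.1625,-0.35,0.1,0.0854],[0,0,0,-0.1825,-0.39,0.1438,0.0854],[0,0,0,-0.1825,-0.39,0.1438,0.0854]]}}

```text
clock: 17.32
eef_pos: [461.1, 208.1, 52.7]
tcp_rot: [3.139, 0.007, 0.003]
contact_force: [0.4, -0.2, 0.5]
opening: 0.999
grasp_force: 0.0
```

Call:
{"op": "move_arm", "data": {"motion": [[0,0,0,0,0,0,0.0854],[0,0,0,0,0,0,0.0854],[0,0,0,0,0,0,0.0854]]}}

```text
clock: 17.7
eef_pos: [465.9, 207.0, 57.0]
tcp_rot: [-3.141, -0.001, -0.002]
contact_force: [-0.4, -0.1, -0.6]
opening: 1.003
grasp_force: 0.0
```

Run:
```python
from h import *
look("br1",(8,16),(465,207),38)
```

```text
br1 tcp [465.9 207.   57. ] [-3.141e+00 -1.000e-03 -2.000e-03] n 6129 z 11.0 mean [466.1 207.7] mec 464.2 207.7 31.0 ell [464.4 207.7] [61.6 61.6] t 17.7
```

To row units: 0.0555 m / 0.8 = 0.0694, 0.045 m / 0.8 = 0.0563.

Call:
{"op": "move_arm", "data": {"motion": [[0,0,0,-0.0019,-0.0005,0.0313,0.0854],[0,0,0,-0.0019,-0.0005,0.0563,0.0854],[0,0,0,-0.0019,-0.0005,0.0663,0.0854],[0,0,0,-0.0019,-0.0005,0.0694,0.0854],[0,0,0,-0.0019,-0.0005,0.0694,0.07],[0,0,0,-0.0019,-0.0005,0.0694,0.045],[0,0,0,-0.0019,-0.0005,0.0694,0.045],[0,0,0,-0.0019,-0.0005,0.0694,0.045]], "grip_force": 60}}

```text
clock: 18.75
eef_pos: [464.1, 208.1, 2.2]
tcp_rot: [-3.141, -0.001, 0.0]
contact_force: [-3.4, -2.2, 12.9]
opening: 0.684
grasp_force: 61.0
```

Call:
{"op": "move_arm", "data": {"motion": [[0,0,0,0,0,0,0.045],[0,0,0,0,0,0,0.045],[0,0,0,0,0,0,0.045]]}}

```text
clock: 19.12
eef_pos: [464.0, 208.0, 2.2]
tcp_rot: [-3.141, -0.001, 0.0]
contact_force: [-2.4, -2.3, 12.8]
opening: 0.682
grasp_force: 61.0
```

To row units: 0.238 m / 0.8 = 0.2975, -0.14 m / 0.8 = -0.175.

Call:
{"op": "move_arm", "data": {"motion": [[0,0,0,0,0,-0.025,0.045],[0,0,0,0,0,-0.075,0.045],[0,0,0,0,0.0125,-0.1375,0.045],[0,0,0,0.025,0.0625,-0.175,0.045],[0,0,0,0.0525,0.1213,-0.175,0.045],[0,0,0,0.08,0.18,-0.175,0.045],[0,0,0,0.1075,0.2388,-0.175,0.045],[0,0,0,0.135,0.2975,-0.175,0.045]]}}

```text
clock: 20.12
eef_pos: [571.9, -31.7, 141.3]
tcp_rot: [-3.142, -0.001, -0.0]
contact_force: [0.5, -0.0, -1.6]
opening: 0.677
grasp_force: 65.7
```

To row units: 0.074 m / 0.8 = 0.0925, 0.04 m / 0.8 = 0.05.

Call:
{"op": "move_arm", "data": {"motion": [[0,0,0,0.025,0.05,0,0.045],[0,0,0,0.0488,0.0925,0,0.045],[0,0,0,0.0488,0.0925,0,0.045],[0,0,0,0.0488,0.0925,0,0.045],[0,0,0,0.0488,0.0925,0,0.045]]}}

```text
clock: 20.75
eef_pos: [609.8, -103.0, 140.8]
tcp_rot: [-3.141, 0.001, 0.001]
contact_force: [0.7, 0.2, -1.8]
opening: 0.677
grasp_force: 65.7
```

Run:
```python
from h import *
bore("b4",(5,13))
```

```text
b4 tcp [ 609.8 -103.   140.8] top z 149.3 bore [ 611.5 -102.6] [23.5 24.6] mec [ 611.5 -102.6] 12.7 to spindle (tool x,y mm) [-0.   1.8] F [ 0.7  0.2 -1.8] t 20.75
```

View pics/b4.png

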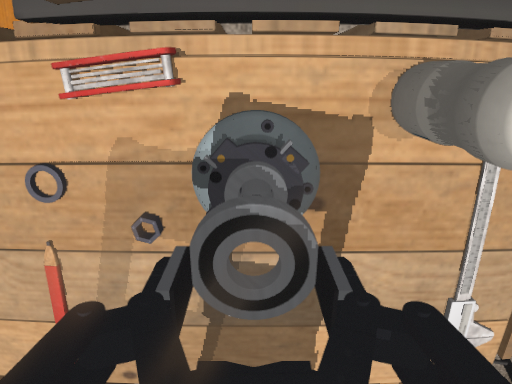

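The bearing is held level, with its bore at about (255,260). It needs 1.8 mm in tool y and 80 mm down.

To row units: 0.072 m / 0.8 = 0.09, 0.062 m / 0.8 = 0.0775.

Call:
{"op": "move_arm", "data": {"motion": [[0,0,0,0,0.0023,0.005,0.045],[0,0,0,0,0.0023,0.0175,0.045],[0,0,0,0,0.0023,0.0325,0.045],[0,0,0,0,0.0023,0.0475,0.045],[0,0,0,0,0.0023,0.0625,0.045],[0,0,0,0,0.0023,0.0775,0.045],[0,0,0,0,0.0023,0.09,0.045],[0,0,0,0,0.0023,0.09,0.045]]}}

```text
clock: 21.8
eef_pos: [610.2, -105.8, 67.9]
tcp_rot: [-3.141, 0.001, -0.0]
contact_force: [0.2, 0.2, -2.1]
opening: 0.679
grasp_force: 65.7
```

To row units: 0.006 m / 0.8 = 0.0075, 0.0035 m / 0.8 = 0.0044.

Call:
{"op": "move_arm", "data": {"motion": [[0,0,0,0,0,0.0044,0.045],[0,0,0,0,0,0.0075,0.045],[0,0,0,0,0,0.0075,0.045],[0,0,0,0,0,0.0075,0.045]]}}

```text
clock: 22.3
eef_pos: [610.6, -105.9, 63.0]
tcp_rot: [3.142, -0.0, -0.0]
contact_force: [-0.3, 0.3, -1.0]
opening: 0.682
grasp_force: 65.7
```

To row units: 0.0019 m / 0.8 = 0.0024, 0.0015 m / 0.8 = 0.0019.

Call:
{"op": "move_arm", "data": {"motion": [[0,0,0,0,0,0.001,0.045],[0,0,0,0,0,0.0019,0.045],[0,0,0,0,0,0.0024,0.045],[0,0,0,0,0,0.0024,0.045]]}}

```text
clock: 22.8
eef_pos: [610.5, -105.9, 60.8]
tcp_rot: [-3.142, 0.0, -0.0]
contact_force: [-0.1, 0.4, -3.1]
opening: 0.676
grasp_force: 65.7
```

Call:
{"op": "move_arm", "data": {"motion": [[0,0,0,0,0,0.0004,0.045],[0,0,0,0,0,0.0008,0.045],[0,0,0,0,0,0.0008,0.045]]}}

```text
clock: 23.18
eef_pos: [610.5, -105.9, 60.4]
tcp_rot: [3.142, -0.0, -0.0]
contact_force: [-0.9, -0.2, 0.5]
opening: 0.678
grasp_force: 65.9
```

To row units: -0.12 m / 0.8 = -0.15, -0.11 m / 0.8 = -0.1375.

Call:
{"op": "move_arm", "data": {"motion": [[0,0,0,0,0,0,0.07],[0,0,0,0,0,0,0.0854],[0,0,0,0,0,0,0.0854],[0,0,0,0,0,0,0.0854],[0,0,0,0,0,-0.0375,0.0854],[0,0,0,0,0,-0.0875,0.0854],[0,0,0,0,0,-0.1375,0.0854],[0,0,0,0,0,-0.15,0.0854]]}}

```text
clock: 24.18
eef_pos: [612.0, -106.1, 183.2]
tcp_rot: [3.141, -0.004, -0.0]
contact_force: [-0.0, -0.3, -1.0]
opening: 1.004
grasp_force: 0.0
```

Run:
```python
from h import *
look("g_on",(66,73),(611.5,-104.4),36)
```

```text
g_on tcp [ 612.  -106.1  183.2] [ 3.141 -0.004 -0.   ] n 3728 z 69.1 mean [ 612.3 -105.6] mec 610.7 -105.5 31.1 ell [ 610.7 -105.5] [61.6 61.7] t 24.18
```

To row units: -0.19 m / 0.8 = -0.2375, -0.004 m / 0.8 = -0.005.

Call:
{"op": "move_arm", "data": {"motion": [[0,0,0,-0.0025,-0.0588,0,0.0854],[0,0,0,-0.005,-0.1175,0.0125,0.0854],[0,0,0,-0.0075,-0.1763,0.05,0.0854],[0,0,0,-0.0113,-0.2375,0.1,0.0854],[0,0,0,-0.0113,-0.2375,0.15,0.0854],[0,0,0,-0.0113,-0.2375,0.1563,0.0854],[0,0,0,-0.0113,-0.2375,0.1563,0.0854],[0,0,0,-0.0113,-0.2375,0.1563,0.0854]]}}

```text
clock: 25.22
eef_pos: [602.7, 83.6, 56.7]
tcp_rot: [-3.141, -0.002, -0.001]
contact_force: [1.8, -0.8, -0.6]
opening: 1.002
grasp_force: 0.0
```

Run:
```python
from h import *
look("r1",(4,12),(601.5,84),26)
```

```text
r1 tcp [602.7  83.6  56.7] [-3.141e+00 -2.000e-03 -1.000e-03] n 1338 z 7.2 mean [604.8  85.9] mec 603.8 85.8 18.1 ell [603.9  85.9] [35.5 35.7] t 25.23
```

To row units: 0.0545 m / 0.8 = 0.0681, 0.052 m / 0.8 = 0.065.

Call:
{"op": "move_arm", "data": {"motion": [[0,0,0,0.0006,-0.0025,0.0313,0.0854],[0,0,0,0.0006,-0.0025,0.0563,0.0854],[0,0,0,0.0006,-0.0025,0.065,0.0854],[0,0,0,0.0006,-0.0025,0.0681,0.0854],[0,0,0,0.0006,-0.0025,0.0681,0.06],[0,0,0,0.0006,-0.0025,0.0681,0.045],[0,0,0,0.0006,-0.0025,0.0681,0.025],[0,0,0,0.0006,-0.0025,0.0681,0.025]], "grip_force": 40}}

```text
clock: 26.28
eef_pos: [602.4, 86.2, 1.7]
tcp_rot: [-3.141, -0.001, -0.0]
contact_force: [-1.8, -1.0, 7.9]
opening: 0.39
grasp_force: 39.1
```

Call:
{"op": "move_arm", "data": {"motion": [[0,0,0,0,0,0,0.025],[0,0,0,0,0,0,0.025],[0,0,0,0,0,0,0.025]]}}

```text
clock: 26.65
eef_pos: [602.4, 86.2, 1.7]
tcp_rot: [-3.141, -0.001, -0.0]
contact_force: [-2.2, 0.2, 5.8]
opening: 0.393
grasp_force: 39.1
```

To row units: 0.19 m / 0.8 = 0.2375, -0.14 m / 0.8 = -0.175.

Call:
{"op": "move_arm", "data": {"motion": [[0,0,0,0,0,-0.025,0.025],[0,0,0,0,0,-0.075,0.025],[0,0,0,0,0.0125,-0.1375,0.025],[0,0,0,0.0025,0.0688,-0.175,0.025],[0,0,0,0.005,0.125,-0.175,0.025],[0,0,0,0.0075,0.1813,-0.175,0.025],[0,0,0,0.0095,0.2375,-0.175,0.025],[0,0,0,0.0095,0.2375,-0.175,0.025]]}}

```text
clock: 27.65
eef_pos: [609.8, -106.6, 142.2]
tcp_rot: [3.141, -0.001, -0.003]
contact_force: [-0.4, 0.4, -1.6]
opening: 0.391
grasp_force: 39.9
```

Call:
{"op": "move_arm", "data": {"motion": [[0,0,0,0,0,0,0.025],[0,0,0,0,0,0,0.025],[0,0,0,0,0,0,0.025]]}}

```text
clock: 28.02
eef_pos: [609.6, -102.8, 140.9]
tcp_rot: [-3.141, 0.0, 0.001]
contact_force: [-0.2, 0.1, -0.8]
opening: 0.387
grasp_force: 39.9
```

Run:
```python
from h import *
bore("b5",(2.5,8.5))
```

```text
b5 tcp [ 609.6 -102.8  140.9] top z 146.3 bore [ 612.1 -102.4] [24.  24.8] mec [ 612.  -102.4] 12.6 to spindle (tool x,y mm) [-0.6  2. ] F [-0.2  0.1 -0.8] t 28.02
```

View pics/b5.png

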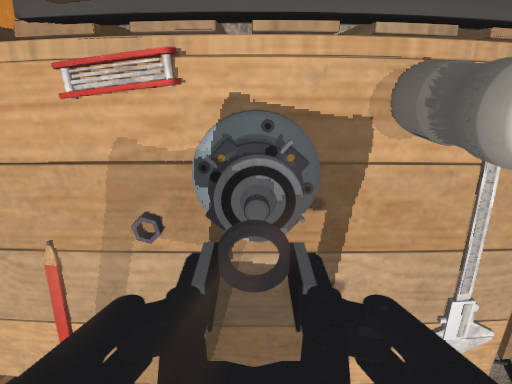

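The top ring is held level, with its bore at about (254,256). It needs (-0.6, +2.0) mm and about 69 mm down.

To row units: 0.063 m / 0.8 = 0.0788, 0.055 m / 0.8 = 0.0688.

Call:
{"op": "move_arm", "data": {"motion": [[0,0,0,-0.0008,0.0025,0.0038,0.025],[0,0,0,-0.0008,0.0025,0.015,0.025],[0,0,0,-0.0008,0.0025,0.0288,0.025],[0,0,0,-0.0008,0.0025,0.0425,0.025],[0,0,0,-0.0008,0.0025,0.0563,0.025],[0,0,0,-0.0008,0.0025,0.0688,0.025],[0,0,0,-0.0008,0.0025,0.0788,0.025],[0,0,0,-0.0008,0.0025,0.0788,0.025]]}}

```text
clock: 29.08
eef_pos: [608.6, -105.8, 77.0]
tcp_rot: [-3.141, 0.001, -0.0]
contact_force: [0.3, -0.2, -1.2]
opening: 0.391
grasp_force: 39.9
```

To row units: 0.004 m / 0.8 = 0.005, 0.0025 m / 0.8 = 0.0031.

Call:
{"op": "move_arm", "data": {"motion": [[0,0,0,0,0,0.0031,0.025],[0,0,0,0,0,0.005,0.025],[0,0,0,0,0,0.005,0.025],[0,0,0,0,0,0.005,0.025]]}}

```text
clock: 29.58
eef_pos: [609.2, -105.9, 74.0]
tcp_rot: [3.142, -0.0, -0.0]
contact_force: [1.7, -0.9, -1.3]
opening: 0.389
grasp_force: 39.9
```

To row units: 0.002 m / 0.8 = 0.0025, 0.0015 m / 0.8 = 0.0019.

Call:
{"op": "move_arm", "data": {"motion": [[0,0,0,0,0,0.001,0.025],[0,0,0,0,0,0.0019,0.025],[0,0,0,0,0,0.0025,0.025],[0,0,0,0,0,0.0025,0.025]]}}

```text
clock: 30.08
eef_pos: [609.2, -105.8, 71.8]
tcp_rot: [-3.142, -0.0, -0.0]
contact_force: [1.8, 0.8, -0.3]
opening: 0.391
grasp_force: 40.0
```

To row units: 0.0006 m / 0.8 = 0.0008, 0.0003 m / 0.8 = 0.0004.

Call:
{"op": "move_arm", "data": {"motion": [[0,0,0,0,0,0.0004,0.025],[0,0,0,0,0,0.0008,0.025],[0,0,0,0,0,0.0008,0.025]]}}

```text
clock: 30.45
eef_pos: [609.2, -105.9, 71.7]
tcp_rot: [3.142, -0.0, -0.0]
contact_force: [-0.3, 1.0, 5.3]
opening: 0.392
grasp_force: 40.6
```

Contact, so I'll release it, rise and check.

To row units: -0.12 m / 0.8 = -0.15, -0.1 m / 0.8 = -0.125.

Call:
{"op": "move_arm", "data": {"motion": [[0,0,0,0,0,0,0.05],[0,0,0,0,0,0,0.07],[0,0,0,0,0,0,0.0854],[0,0,0,0,0,0,0.0854],[0,0,0,0,0,-0.025,0.0854],[0,0,0,0,0,-0.075,0.0854],[0,0,0,0,0,-0.125,0.0854],[0,0,0,0,0,-0.15,0.0854]]}}

```text
clock: 31.45
eef_pos: [610.2, -106.1, 195.3]
tcp_rot: [3.141, -0.004, -0.0]
contact_force: [-0.4, 0.2, 0.4]
opening: 1.0
grasp_force: 0.0
```

Call:
{"op": "move_arm", "data": {"motion": [[0,0,0,0,0,0,0.0854],[0,0,0,0,0,0,0.0854],[0,0,0,0,0,0,0.0854],[0,0,0,0,0,0,0.0854]]}}

```text
clock: 31.95
eef_pos: [608.5, -105.8, 190.3]
tcp_rot: [-3.141, 0.002, -0.0]
contact_force: [0.2, -0.5, 0.0]
opening: 1.002
grasp_force: 0.0
```

Run:
```python
from h import *
look("f1",(74,79.5),(611.5,-104.4),24)
im,d,C=look("f2",(66,72),(611.5,-104.4),36)
look("f3",(15,26),(611.5,-104.4),40)
```

```text
f1 tcp [ 608.5 -105.8  190.3] [-3.141e+00  2.000e-03 -0.000e+00] n 980 z 77.1 mean [ 611.7 -105.2] mec 610.4 -105.6 18.2 ell [ 610.4 -105.5] [35.5 36. ] t 31.95
f2 tcp [ 608.6 -105.8  190.4] [-3.141e+00  1.000e-03 -0.000e+00] n 2714 z 69.1 mean [ 613.3 -105.7] mec 610.5 -105.7 31.1 ell [ 610.7 -105.6] [61.5 61.8] t 32.0
f3 tcp [ 608.7 -105.8  190.6] [-3.141e+00  1.000e-03 -0.000e+00] n 163 z 17.1 mean [ 643.7 -106.1] mec 629.0 -95.1 31.9 ell [631.6 -94.4] [27.8 64.4] t 32.05
```

View pics/f2.png

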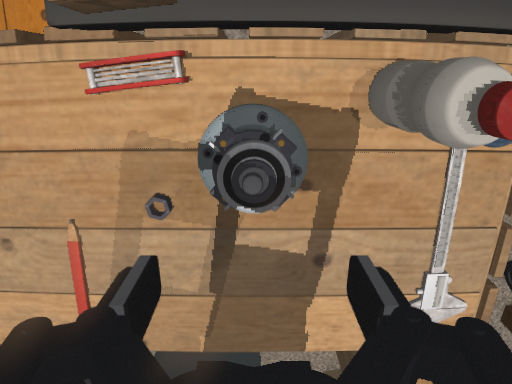

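The stack is complete around (254,180). The ring top reads 77.1 mm and the bearing top 69.1 mm, which is seated once the camera's bias of about -0.8 mm is allowed for. Both lie within 1.6 mm of the axis, and the nut, caliper and bottle have not moved.

```bash
python3 -c "
from rig import order
print(order.sign_off())"
```

```text
the job is handed in; nothing more can be done
None
```

The base collar, cutter (hub up), guide bearing and top ring are on the spindle in that order, each lowered until contact and measured as seated, with the nut left off; the job was handed in at about 32 s, and sign-off returned no verdict.

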